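# Start a cure: shut the hood and push-turn the guarded selector

## Task

Start a cure for the crowns waiting in the light-curing unit: swing the hood shut and press its front edge down, without forcing it, until the catch clicks and it is fully home. Then push the selector knob in, turn it one position clockwise, from off to the first program, and let it spring back out. The lamp comes on as soon as the selector leaves off, so never turn it with the hood open; leave the crowns and the things on the bench where they are.

Things in the scene. Friction and masses are not known exactly. Their poses are not given: they have to be found in the camera images.
- unit: the light-curing unit: white bench-top machine fixed to the bench, 305 mm deep (x), 240 mm wide (y). Origin on the bench top below its middle; +x points to its back, -x to its front (the robot's side), z up. Its rear (x = -55 to 150 mm) is an open-topped chamber, rim 120 mm high, floor 55 mm; before it (x = -155 to -55 mm) a grey panel slopes up from 60 to 110 mm height.
- panel (a point): the point of the sloped panel on the selector's axis, at (-105, -50, 85) mm in the unit's frame; fixed, axes are the unit's. The panel's normal leans 27 degrees from vertical towards the unit's front. Round the black knob lie one white dot (off) and three orange dots (programs), clockwise; a dark display lies to the left.
- hood_hinge (a point): the middle of the hood's hinge line, at (130, 0, 125) mm in the unit's frame; the line runs along the unit's y. The point's axes are the unit's; it does not move.
- hood (a joint): angle of the hood in rad: 0 fully shut and latched, grows as its front edge rises, stop at 1.3. White lid with an orange window, 0.35 kg. The hinge is stiff: the hood stays about where it is left and takes 1 to 4 N at its front edge to swing down.
- hood_edge (a point): the place to press: on the hood's flat outer (top) face, mid-width, 168 mm from the hinge line and 12 mm behind the front edge. The hood is 240 mm wide and 180 mm from hinge line to front edge; a grey lip 90 mm wide reaches to 198 mm. The outer face lies 30 mm outside the hinge line (155 mm above the bench when shut). Moves with the hood; z is the face's outward normal.
- catch (a joint): the spring roller of the hood's catch, in the chamber's front wall: how far it is pressed back, in m (about 0 free, 0.003 as the striker passes, 0.0015 when latched). The hood's striker meets it at about 0.075 rad; it takes about 6 to 10 N straight down at the front edge to pass; then it clicks and the hood goes to 0 and is held. More than 45 N counts as forcing.
- selector (a joint): angle of the selector in rad: 0 = off (pointer at the white dot), grows clockwise as one looks at the panel; four positions 0.785 (45 degrees) apart: off, first program at 0.785, 1.571, 2.356. In each, hidden dogs stand in notches with about 0.03 rad of play and lock it unless the knob is pushed in; let go between two, it slips towards the nearer. Friction 0.02 N m.
- selector_push (a joint): how far the knob is pushed in along its axis, in m: 0 = sprung out, stop at 0.008. It turns only while pushed in at least 0.007. The spring takes 4.5 N to start and 10 N at the stop.
- selector_grip (a point): on the selector's axis, half-way up its grip bar; moves and turns with the knob. z: the axis, out of the panel; x: along the bar, to the pointer. Bar 40 mm long, 13 mm wide (y), 22 mm high (11 mm either side); under it a skirt 42 mm across, 6 mm thick, its top 17 mm from the panel when out. At off the pointer looks 45 degrees left of straight up the slope.
- work: white ceramic tray 64 mm across with three small crowns, 27 mm high in all, standing loose on the turntable in the chamber; stays there. Origin at the centre of its underside.
- jar: small jar, 42 mm across, 34 mm high, 50 g, standing on the bench beside the unit; leave alone. Origin at the centre of its underside.
- clamp: steel haemostat 140 mm long, 70 mm wide, 7 mm thick, lying on the bench beside the unit; leave alone. Origin under its middle, tip towards its +x.
- model: stone model of a dental arch, 55 x 66 mm, 31 mm high, standing on the bench beside the unit; leave alone. Origin at the centre of its underside.

How it is judged:
On the way, in this order (a step that is already met when the one before it is completed fails the run):
1. the hood is shut and latched (within 0.02 rad of fully home) (value of joint hood below 0.02 rad), for 0.2 s.
2. the selector is pushed in at least 6 mm (value of joint selector_push above 0.006 m), for 0.1 s.
3. the selector stands at the first program and has sprung out again (value of joint selector between 0.66 and 0.91 rad and value of joint selector_push below 0.0015 m), for 0.2 s.
At the end, for the whole second after the job is handed in: the hood latched within 0.02 rad of fully shut; the selector at the first program (0.785 +- 0.125 rad) and sprung out to within 1.5 mm; the tray of crowns within 12 mm and jar, haemostat and model within 20 mm of where they stood (all of step 3 and value of joint hood below 0.02 rad and velocity of joint selector below 0.05 rad/s and distance of work from where it was at the start of the episode below 0.012 m and distance of each of jar, clamp, model from where it was at the start of the episode below 0.02 m); the robot touches nothing.
It fails at once if the selector is turned (over 0.3 rad) while the hood is not shut (over 0.035 rad) (value of joint selector above 0.3 rad and value of joint hood above 0.035 rad).
It fails at once if the hood is forced: more than 45 N between robot and hood (contact force between any of the fingers, the arm and hood above 45 N).
It fails at once if the tray of crowns is shifted by more than 12 mm or tipped (distance of work from where it was at the start of the episode above 0.012 m or angle between work's own z axis and vertical above 0.3 rad).
It fails at once if a bystander is shifted by more than 20 mm or knocked over (distance of any of jar, clamp, model from where it was at the start of the episode above 0.02 m or angle between any of jar, clamp, model's own z axis and vertical above 0.5 rad).
It also fails if it takes over 46 s, if anything falls off the work surface, if the arm or the gripper's body presses on something with over 40 N, if the wrist force passes 120 N, or if a joint passes its speed limit or range.

## Robot

A 6-joint arm with a two-finger parallel gripper is mounted at the origin on the work surface. World frame = base frame: x ahead of the robot, y to its left, z up, the work surface at z = 0. Lengths are in m, angles in rad, forces in N, time in s.
With the tool pointing down it reaches from about 0.35 to 0.975 m from the base axis. Payload 4.9 kg.
Tool frame: the origin (TCP) lies midway between the tips of the shut fingers; the grasp point (between the pads) lies 19 mm behind it; z points along the fingers, y is the line along which they close (so a half turn about z gives the same grasp; the last joint's range is limited). The gripper opens to 85 mm and grips with 20 to 120 N. Pads are 22 mm wide; open, the fingers measure 114 mm over their backs; the gripper's body (76 mm by 85 mm) begins 54 mm behind the grasp point. The pads swing forward as they close: fully open they stand 13 mm farther back than shut.
Start: joints at [1.008, 0.053, 1.613, -0, 1.476, -0.119], TCP at [0.268, 0.564, 0.231] pointing down, gripper open.
Joint ranges: [-3.01, 3.01], [-1.01, 2.22], [0.06, 2.58], [-1.02, 4.17], [0.09, 2.62], [-3.14, 3.14]. Speed limits (rad/s): [2.57, 2.57, 3.14, 3.14, 3.14, 3.14].

## Interface

Orientations are given as a rotation vector (axis times angle).
In Python, from station import ctrl gives the robot as it stands.
- The arm moves only by the shell command python3 -m handwheel 'ROWS' [FORCE]. ROWS is JSON, a list of rows, each an object with "gripper": the gripper command: -1 is fully open, 1 is shut, values between are in proportion; "offset": the shift along the tool's x, y, z in mm, a list of three; "rotation": the turn, a rotation vector about the tool's x, y, z in rad, a list of three. A call has exactly 8 rows; each row is the pose to reach, as a shift and turn from the pose commanded when the call began, along the tool's axes at that moment; what a row does not reach only later rows make up. A row lasts 1/8 s, in which the tool goes at most 62.5 mm and 10.7 degrees, less where a joint would pass 70% of its speed; a pose out of reach is approached as far as the arm can. A call with a gripper value outside its range is refused whole. The fingers move at their own pace and stop on an object; FORCE is the grip in N (left out, the last holds). Time passes only in rows, so rows that repeat a pose let the fingers close, or fill a call up. It gives the time, the measured TCP pose, the force, the opening and the grip force at its end, in the units of the state.
- ctrl.get_obs(): the state, without advancing time (a new reading comes with each control period).
- ctrl.get_image(name): name is "scene" or "top" or "wrist"; returns a dict with "image" (420x560x3 uint8, red, green, blue), "fovy" (degrees; the focal length in pixels is half the picture's height over the tangent of half this angle, whatever the lens; pixels are square), "cx", "cy" (the principal point, pixels), "k1" (the pictures are not rectified: a ray, as slopes to the right and down, at radius r is drawn at 1 + k1 r^2 times it, then the intrinsics apply), "xyz" and "attitude" of the camera in the world. Camera axes: x right, y up, looking along -z (the intrinsics and any distortion apply to the point x, -y, -z); pixel columns grow to the right and rows downward; lengths in m; the calibration is good to about 2 mm. A picture is of the moment at which its call begins. There is no depth.
- ctrl.finish_job(): hands the job in; it is judged then, once.
The state is a dict: "t": time; "q": joint angles; "dq": joint speeds; "effort": joint torques, N m; "tool_pos": TCP position; "tool_rot": TCP orientation; "contact_force": force on the tool from outside, world axes, zero at the start; "wrist_torque": the same for the moment, N m; "opening": finger opening in m; "grip_force": force on a finger pad.
Only numpy, scipy, OpenCV 4.12 (cv2) and the standard library are available. Lean on these libraries where they do the work, as an engineer would, in place of code of your own. Each camera call takes 0.05 s, during which the arm holds its last target. There are 200 camera calls.

## Working session

There is one attempt and no reset: what is moved stays moved. The work goes in short steps, Python scripts to look and compute and a shell command to move; the robot and the scene stay as the last step left them, time stands still between calls to the robot, and variables do not carry over. Pictures are saved under pics/ and viewed, at most 10 in all, crops included, and the job is handed in when it is done.

```bash
ls; mkdir -p pics
python3 - <<'E'
from station import ctrl
import cv2,json
for n in("scene","top"):
    d=ctrl.get_image(n); cv2.imwrite(f"pics/{n}0.png",d.pop("image")[:,:,::-1]); print(n,d)
print(ctrl.get_obs())
E
```

```text
pics
scene {'fovy': 51.77590541149776, 'cx': 279.83289342727045, 'cy': 206.87065963748992, 'k1': -0.11072946460228197, 'xyz': array([ 0.74876404, -0.63368535,  0.74114752]), 'attitude': array([0.85838814, 0.09870126, 0.2281941 ])}
top {'fovy': 48.0914419298537, 'cx': 271.550181544753, 'cy': 214.74283219351233, 'k1': 0.03542869303756338, 'xyz': array([0.46268546, 0.0544434 , 1.24300591]), 'attitude': array([ 0.10008951, -0.08789347, -1.58773326])}
{'t': 0.1, 'q': array([ 1.00797482e+00,  5.32883112e-02,  1.61416843e+00,  1.12744293e-05,
        1.47598298e+00, -1.19042783e-01]), 'dq': array([-0.00056517, -0.00229477, -0.00167355,  0.00157291, -0.00234686,
       -0.00098621]), 'effort': array([ 1.82335002e-04, -3.94903600e+01, -3.71360958e+01, -1.31893926e-04,
        3.96263422e-03,  2.08661027e-05]), 'tool_pos': array([0.26806521, 0.56397002, 0.23018051]), 'tool_rot': array([-6.91243044e-01, -3.06395716e+00,  2.72793131e-03]), 'contact_force': array([0.26629726, 0.42560125, 0.96182518]), 'wrist_torque': array([-0.01623233,  0.05678912,  0.05534691]), 'grip_force': 0.0, 'opening': 0.08553405414402034}
```

View pics/scene0.png

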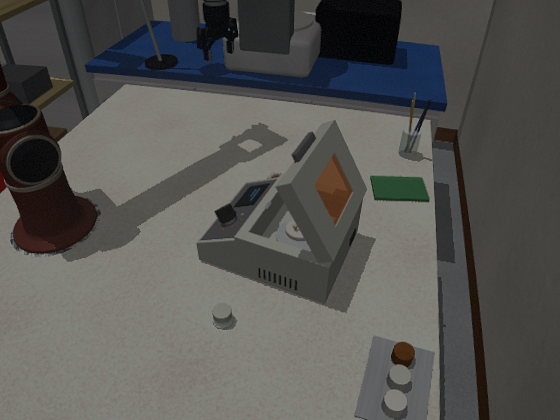

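View pics/top0.png

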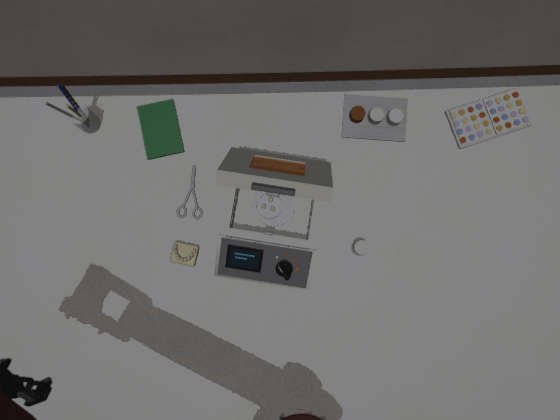

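The scene shows the unit with the hood open about 1 rad, the knob near (225,213), and the jar at (222,315). In the top view the panel spans about (217,240) to (312,286) with the knob at (285,269). The haemostat (190,195) and model (185,253) are on the left, the jar (361,247) is on the right. I'll zoom in on both views.

Run:
```python
import cv2,numpy as np
a=cv2.imread("pics/top0.png")[140:300,200:350]; b=cv2.imread("pics/scene0.png")[110:310,180:380]
f=lambda i,s:cv2.convertScaleAbs(cv2.resize(i,None,fx=s,fy=s,interpolation=cv2.INTER_CUBIC),alpha=1.5)
a=f(a,3.75)[:600];b=f(b,3)
cv2.imwrite("pics/top0c.png",a);cv2.imwrite("pics/scene0c.png",b);print(a.shape,b.shape)
```

```text
(600, 562, 3) (600, 600, 3)
```

View pics/top0c.png

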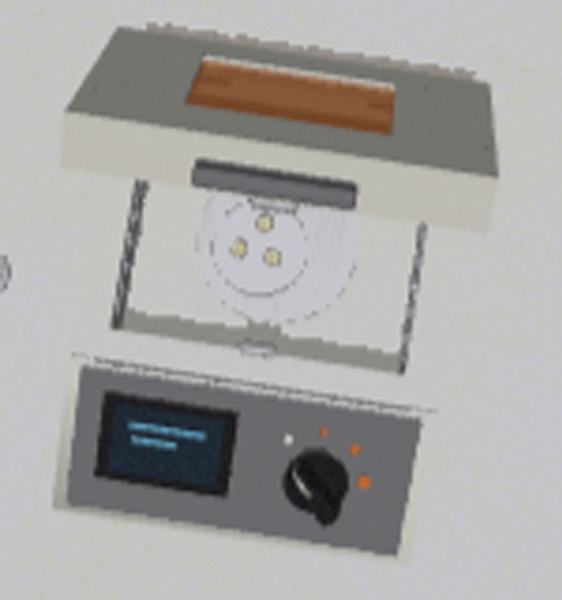

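View pics/scene0c.png

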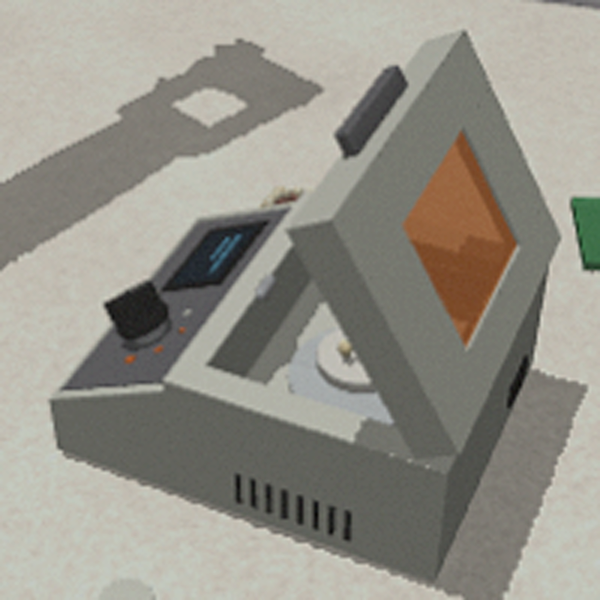

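```bash
cat > cam.py <<'E'
import numpy as np
from scipy.spatial.transform import Rotation as R
def project(d,P):
    p=(np.atleast_2d(P)-d["xyz"])@R.from_rotvec(d["attitude"]).as_matrix()
    s=np.c_[p[:,0],-p[:,1]]/-p[:,2:]
    s*=1+d["k1"]*(s**2).sum(1,keepdims=True)
    f=210/np.tan(np.radians(d["fovy"])/2)
    return s*f+[d["cx"],d["cy"]]
E
cat > fit.py <<'E'
import numpy as np
from scipy.optimize import least_squares
from station import ctrl
from cam import *
T,S=ctrl.get_image("top"),ctrl.get_image("scene")
t=lambda u,v:(u/3.75+200,v/3.75+140); s=lambda u,v:(u/3+180,v/3+110)
up=np.array([100,0,50])/np.hypot(100,50)
dot=lambda k,r:np.array([-105,-50,85])+r*(up*np.cos(k)+np.array([0,-1,0])*np.sin(k))
def H(th,u,y,n): return np.array([130-u*np.cos(th)+n*np.sin(th),y,125+u*np.sin(th)+n*np.cos(th)])
q=np.pi/4
def model(p):
    r,th=p[3]*1e3,p[4]
    L=[(T,t(55,508),(-155,120,60)),(T,t(405,560),(-155,-120,60)),
     (S,s(60,455),(-155,-120,0)),(S,s(52,402),(-155,-120,60)),(S,s(436,580),(150,-120,0))]
    for cam,px in((T,[t(288,439),t(323,433),t(355,450),t(364,482)]),(S,[s(187,312),s(182,329),s(158,349),s(130,358)])):
        L+=[(cam,px[i],dot((i-1)*q,r)) for i in range(4)]
    L+=[(T,t(66,110),H(th,180,120,30)),(T,t(497,178),H(th,180,-120,30)),(S,s(465,30),H(th,180,120,30)),(S,s(330,224),H(th,180,-120,30))]
    c,sn=np.cos(p[2]),np.sin(p[2]); M=np.array([[c,-sn,0],[sn,c,0],[0,0,1]])
    return L,M
def res(p):
    L,M=model(p)
    return np.concatenate([project(C,M@(np.array(P)/1e3)+[p[0],p[1],0])[0]-px for C,px,P in L])
o=least_squares(res,[.45,.05,-.1,.03,1.],loss="soft_l1",x_scale=[.01,.01,.1,.01,.1])
print(o.x); print(res(o.x).reshape(-1,2).round(1).tolist())
E
python3 fit.py
```

```text
[ 0.58667633  0.0644937  -0.17548235  0.0302976   1.04247068]
[[-1.1, 0.0], [0.8, 1.4], [-0.6, -0.0], [-1.2, -0.7], [-0.6, 2.9], [-0.1, -0.2], [-0.1, -0.5], [-0.5, -0.4], [-0.6, -0.4], [-0.1, 1.1], [0.2, 0.9], [0.5, 0.7], [0.5, 0.9], [-0.8, 0.3], [0.2, 0.0], [-0.1, -0.3], [0.4, -1.2]]
```

```bash
cat > go.py <<'E'
# usage: go.py ux uy uz(mm, unit frame) yaw(deg of tool x in unit frame about the approach) tilt(deg)
import sys
from cam import *
from station import ctrl
X,Y,A=.5867,.0645,-.1755
U=R.from_rotvec([0,0,A])
o=ctrl.get_obs(); C=R.from_rotvec(o["tool_rot"]); p=o["tool_pos"]
print("t",round(o["t"],2),"unit pos",(U.inv().apply(p-[X,Y,0])*1e3).round(1),"F",U.inv().apply(o["contact_force"]).round(1),"open",round(o["opening"],4),"q",o["q"].round(2))
if len(sys.argv)>1:
    x,y,z,yaw,tilt=map(float,sys.argv[1:])
    t=np.radians(tilt); n=np.array([-np.sin(t),0,np.cos(t)]); up=np.array([np.cos(t),0,np.sin(t)]); l=np.array([0,1,0])
    k=np.radians(yaw); tx=np.cos(k)*up+np.sin(k)*l; M=U*R.from_matrix(np.c_[tx,np.cross(-n,tx),-n])
    g=U.apply(np.array([x,y,z])/1e3)+[X,Y,0]
    print("offset",(C.inv().apply(g-p)*1e3).round(1),"rot",(C.inv()*M).as_rotvec().round(3))
E
python3 go.py 140 0 380 90 0
```

```text
t 0.2 unit pos [-400.9  436.3  230.5] F [ 0.5 -0.3 -0.3] open 0.0855 q [ 1.01  0.05  1.61 -0.    1.48 -0.12]
offset [-637.2 -277.5 -149.2] rot [-1.000e-03  1.000e-03  1.303e+00]
```

```bash
python3 -m handwheel '[{"gripper":1,"offset":[-40,-20,-50],"rotation":[0,0,0.16]},{"gripper":1,"offset":[-80,-35,-100],"rotation":[0,0,0.32]},{"gripper":1,"offset":[-120,-50,-140],"rotation":[0,0,0.48]},{"gripper":1,"offset":[-175,-75,-150],"rotation":[0,0,0.64]},{"gripper":1,"offset":[-230,-100,-150],"rotation":[0,0,0.8]},{"gripper":1,"offset":[-285,-125,-150],"rotation":[0,0,0.96]},{"gripper":1,"offset":[-340,-150,-150],"rotation":[0,0,1.12]},{"gripper":1,"offset":[-395,-172,-150],"rotation":[0,0,1.3]}]' 40; python3 go.py 140 0 380 90 0
```

```text
t: 1.2
tool_pos: [0.5522, 0.2378, 0.3812]
tool_rot: [-2.411, -2.014, -0.0]
contact_force: [0.4, 0.2, -0.3]
opening: -0.0
grip_force: 0.0
t 1.2 unit pos [-64.3 164.6 381.2] F [ 0.4  0.3 -0.3] open -0.0 q [ 0.28 -0.05  1.47  0.    1.72  0.46]
offset [-163.8  204.8    1.2] rot [ 0.    -0.    -0.004]
```

```bash
python3 -m handwheel '[{"gripper":1,"offset":[-35,44,0],"rotation":[0,0,0]},{"gripper":1,"offset":[-70,88,0],"rotation":[0,0,0]},{"gripper":1,"offset":[-105,132,0],"rotation":[0,0,0]},{"gripper":1,"offset":[-140,176,0],"rotation":[0,0,0]},{"gripper":1,"offset":[-165,195,0],"rotation":[0,0,0]},{"gripper":1,"offset":[-165,195,40],"rotation":[0,0,0]},{"gripper":1,"offset":[-165,195,80],"rotation":[0,0,0]},{"gripper":1,"offset":[-165,195,95],"rotation":[0,0,0]}]'; python3 go.py
python3 - <<'E'
import numpy as np
for th in np.arange(1.05,-.01,-.15):
    print(round(th,2),round(130-165*np.cos(th)+30*np.sin(th)),round(125+165*np.sin(th)+30*np.cos(th)))
E
```

```text
t: 2.2
tool_pos: [0.7136, 0.0433, 0.282]
tool_rot: [-2.402, -2.018, 0.007]
contact_force: [-0.7, -0.2, 0.1]
opening: -0.0003
grip_force: 0.0
t 2.2 unit pos [128.6   1.3 282. ] F [-0.7 -0.4  0.1] open -0.0003 q [-0.04  0.24  1.32  0.    1.59  0.13]
1.05 74 283
0.9 51 273
0.75 30 259
0.6 11 243
0.45 -6 224
0.3 -19 202
0.15 -29 179
-0.0 -35 155
```

```bash
python3 -m handwheel '[{"gripper":1,"offset":[0,-23,0],"rotation":[0,0,0]},{"gripper":1,"offset":[0,-38,1],"rotation":[0,0,0]},{"gripper":1,"offset":[0,-50,3],"rotation":[0,0,0]},{"gripper":1,"offset":[0,-60,7],"rotation":[0,0,0]},{"gripper":1,"offset":[0,-68,11],"rotation":[0,0,0]},{"gripper":1,"offset":[0,-76,15],"rotation":[0,0,0]},{"gripper":1,"offset":[0,-83,19],"rotation":[0,0,0]},{"gripper":1,"offset":[0,-88,23],"rotation":[0,0,0]}]'; python3 go.py
```

```text
t: 3.2
tool_pos: [0.6278, 0.0586, 0.2629]
tool_rot: [-2.405, -2.021, 0.001]
contact_force: [-0.4, 0.5, 1.3]
opening: 0.0003
grip_force: 0.4
t 3.2 unit pos [ 41.5   1.3 262.9] F [-0.5  0.4  1.3] open 0.0003 q [-0.02  0.05  1.56 -0.    1.53  0.15]
```

```bash
python3 -m handwheel '[{"gripper":1,"offset":[0,-8,8],"rotation":[0,0,0]},{"gripper":1,"offset":[0,-16,14],"rotation":[0,0,0]},{"gripper":1,"offset":[0,-23,21],"rotation":[0,0,0]},{"gripper":1,"offset":[0,-30,28],"rotation":[0,0,0]},{"gripper":1,"offset":[0,-36,35],"rotation":[0,0,0]},{"gripper":1,"offset":[0,-41,42],"rotation":[0,0,0]},{"gripper":1,"offset":[0,-46,49],"rotation":[0,0,0]},{"gripper":1,"offset":[0,-50,56],"rotation":[0,0,0]}]'; python3 go.py
python3 - <<'E'
from station import ctrl
import cv2
a=ctrl.get_image("scene")["image"][:,:,::-1][110:310,180:380]
cv2.imwrite("pics/s1.png",cv2.resize(a,None,fx=3,fy=3))
E
```

```text
t: 4.2
tool_pos: [0.5787, 0.0672, 0.2069]
tool_rot: [-2.405, -2.021, 0.0]
contact_force: [1.2, 0.6, 0.5]
opening: 0.0001
grip_force: 0.1
t 4.2 unit pos [ -8.4   1.3 206.9] F [1.1 0.8 0.5] open 0.0001 q [-0.01 -0.03  1.74  0.    1.43  0.16]
```

View pics/s1.png

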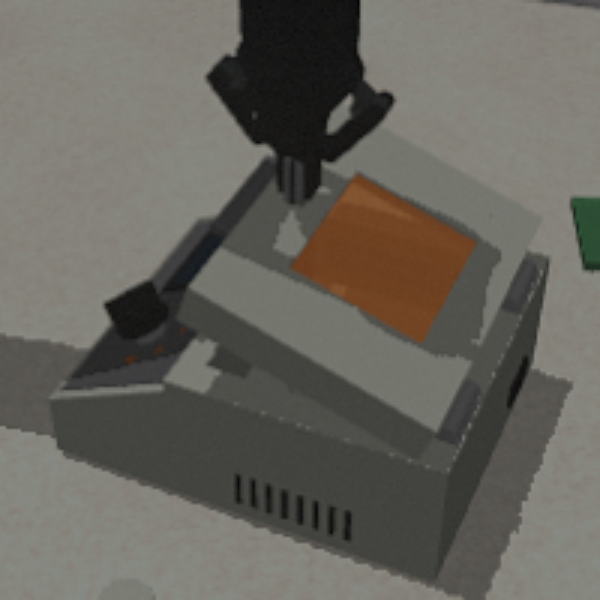

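The hood is following, now at about 0.35 rad, with the fingertips on the top face near the front edge at about (295,200).

```bash
python3 -m handwheel '[{"gripper":1,"offset":[0,-6,7],"rotation":[0,0,0]},{"gripper":1,"offset":[0,-11,14],"rotation":[0,0,0]},{"gripper":1,"offset":[0,-15,20],"rotation":[0,0,0]},{"gripper":1,"offset":[0,-19,25],"rotation":[0,0,0]},{"gripper":1,"offset":[0,-22,29],"rotation":[0,0,0]},{"gripper":1,"offset":[0,-25,33],"rotation":[0,0,0]},{"gripper":1,"offset":[0,-27,36],"rotation":[0,0,0]},{"gripper":1,"offset":[0,-29,38],"rotation":[0,0,0]}]'; python3 go.py
```

```text
t: 5.25
tool_pos: [0.5503, 0.0721, 0.1692]
tool_rot: [2.405, 2.021, 0.0]
contact_force: [-0.1, 0.2, 0.2]
opening: 0.0002
grip_force: 0.0
t 5.25 unit pos [-37.2   1.2 169.2] F [-0.1  0.2  0.2] open 0.0002 q [-0.   -0.07  1.84 -0.    1.37  0.17]
```

```bash
python3 -m handwheel '[{"gripper":1,"offset":[0,0,1.5],"rotation":[0,0,0]},{"gripper":1,"offset":[0,0,3],"rotation":[0,0,0]},{"gripper":1,"offset":[0,0,4.5],"rotation":[0,0,0]},{"gripper":1,"offset":[0,0,6],"rotation":[0,0,0]},{"gripper":1,"offset":[0,0,7.5],"rotation":[0,0,0]},{"gripper":1,"offset":[0,0,9],"rotation":[0,0,0]},{"gripper":1,"offset":[0,0,10],"rotation":[0,0,0]},{"gripper":1,"offset":[0,0,11],"rotation":[0,0,0]}]'; python3 go.py
```

```text
t: 6.25
tool_pos: [0.5503, 0.0721, 0.1578]
tool_rot: [-2.405, -2.021, 0.001]
contact_force: [0.4, -0.2, -0.1]
opening: -0.0001
grip_force: 0.0
t 6.25 unit pos [-37.1   1.1 157.8] F [ 0.4 -0.1 -0.1] open -0.0001 q [-0.   -0.06  1.85 -0.    1.35  0.17]
```

```bash
python3 -m handwheel '[{"gripper":1,"offset":[0,0,0.5],"rotation":[0,0,0]},{"gripper":1,"offset":[0,0,1],"rotation":[0,0,0]},{"gripper":1,"offset":[0,0,1.5],"rotation":[0,0,0]},{"gripper":1,"offset":[0,0,2],"rotation":[0,0,0]},{"gripper":1,"offset":[0,0,2.5],"rotation":[0,0,0]},{"gripper":1,"offset":[0,0,3],"rotation":[0,0,0]},{"gripper":1,"offset":[0,0,3],"rotation":[0,0,0]},{"gripper":1,"offset":[0,0,3],"rotation":[0,0,0]}]'; python3 go.py
```

```text
t: 7.25
tool_pos: [0.5504, 0.0721, 0.1553]
tool_rot: [2.405, 2.021, 0.0]
contact_force: [-0.1, 0.2, 0.3]
opening: -0.0002
grip_force: 0.0
t 7.25 unit pos [-37.1   1.2 155.3] F [-0.1  0.1  0.3] open -0.0002 q [-0.   -0.05  1.85  0.    1.35  0.17]
```

```bash
python3 -m handwheel '[{"gripper":1,"offset":[0,0,0.2],"rotation":[0,0,0]},{"gripper":1,"offset":[0,0,0.4],"rotation":[0,0,0]},{"gripper":1,"offset":[0,0,0.6],"rotation":[0,0,0]},{"gripper":1,"offset":[0,0,0.8],"rotation":[0,0,0]},{"gripper":1,"offset":[0,0,0.9],"rotation":[0,0,0]},{"gripper":1,"offset":[0,0,1],"rotation":[0,0,0]},{"gripper":1,"offset":[0,0,1],"rotation":[0,0,0]},{"gripper":1,"offset":[0,0,1],"rotation":[0,0,0]}]'; python3 go.py
```

```text
t: 8.25
tool_pos: [0.5504, 0.0721, 0.1549]
tool_rot: [2.405, 2.021, 0.0]
contact_force: [-3.8, -0.0, 5.0]
opening: 0.0
grip_force: 2.7
t 8.25 unit pos [-37.    1.2 154.9] F [-3.7 -0.7  5. ] open 0.0 q [-0.   -0.05  1.85 -0.    1.35  0.17]
```

The tip bears at 154.9 mm, where the face of a fully shut hood lies, so it is latched. Next is the knob.

```bash
python3 go.py -145.2 -50 165.5 45 26.57
```

```text
t 8.25 unit pos [-37.    1.2 154.9] F [-3.7 -0.7  5. ] open 0.0 q [-0.   -0.05  1.85 -0.    1.35  0.17]
offset [ -50.9 -108.3  -10.6] rot [-0.44   0.182  0.773]
```

```bash
python3 -m handwheel '[{"gripper":1,"offset":[0,0,-30],"rotation":[0,0,0]},{"gripper":-0.05,"offset":[0,0,-60],"rotation":[0,0,0]},{"gripper":-0.05,"offset":[-10,-20,-60],"rotation":[-0.08,0.03,0.14]},{"gripper":-0.05,"offset":[-20,-45,-60],"rotation":[-0.16,0.07,0.29]},{"gripper":-0.05,"offset":[-30,-70,-60],"rotation":[-0.25,0.1,0.43]},{"gripper":-0.05,"offset":[-40,-90,-50],"rotation":[-0.33,0.14,0.58]},{"gripper":-0.05,"offset":[-51,-108,-30],"rotation":[-0.4,0.165,0.7]},{"gripper":-0.05,"offset":[-51,-108,-11],"rotation":[-0.44,0.182,0.773]}]' 40; python3 go.py -145.2 -50 165.5 45 26.57
python3 - <<'E'
from station import ctrl
import cv2,numpy as np
a=ctrl.get_image("scene")["image"][:,:,::-1][90:300,180:380]
b=ctrl.get_image("wrist")["image"][:,:,::-1]
cv2.imwrite("pics/s2.png",np.hstack([cv2.resize(a,(400,420)),cv2.resize(b,(400,300)).copy() if 0 else b[:,80:480]]))
E
```

```text
t: 9.25
tool_pos: [0.4343, 0.0402, 0.1641]
tool_rot: [2.734, 0.856, 0.605]
contact_force: [0.4, -0.5, -0.8]
opening: 0.0448
grip_force: 0.0
t 9.25 unit pos [-145.8  -50.5  164.1] F [ 0.4 -0.4 -0.8] open 0.0448 q [-0.04 -0.77  2.4  -0.07  1.05  0.95]
offset [ 1.2  0.5 -1. ] rot [ 0.002 -0.002 -0.003]
```

View pics/s2.png

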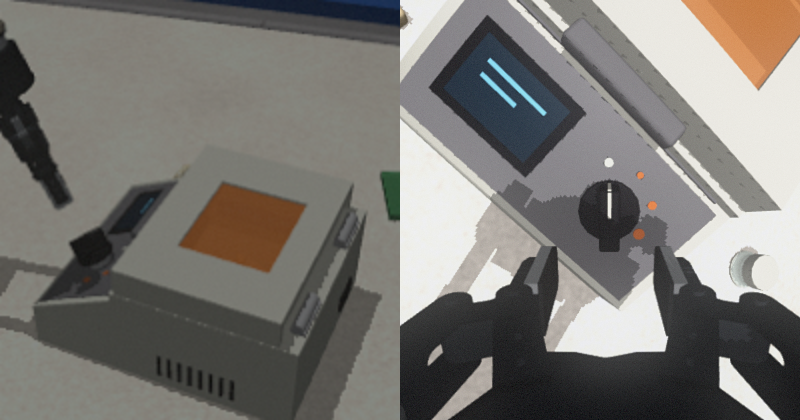

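The hood lies shut. In the wrist view the bar, at about (608,215), is aligned with and centred between the fingers at (548,662), with the white dot at (608,162). I'll check this against the calibration.

```bash
python3 - <<'E'
import numpy as np
from cam import *
from station import ctrl
d=ctrl.get_image("wrist")
U=R.from_rotvec([0,0,-.1755]); up=np.array([100,0,50])/np.hypot(100,50)
P=[np.array([-105,-50,85])+30.3*(up*np.cos(k)+np.array([0,-1,0])*np.sin(k)) for k in(np.arange(4)-1)*np.pi/4]
P=U.apply(np.array(P)/1e3)+[.5867,.0645,0]
o=ctrl.get_obs();print("pred",project(d,P).round(1).tolist(),np.linalg.norm(d["xyz"]-P[0]))
c=R.from_rotvec(d["attitude"]).as_matrix();print((R.from_rotvec(o["tool_rot"]).inv().as_matrix()@c).round(2))
import cv2
h=cv2.cvtColor(d["image"],cv2.COLOR_RGB2HSV); m=cv2.inRange(h,(5,140,120),(18,255,255))
n,_,st,ce=cv2.connectedComponentsWithStats(m); print([(s[4],x.round(1).tolist()) for s,x in zip(st,ce)][1:])
E
python3 go.py -113.9 -50 102.9 45 26.57
```

```text
pred [[288.5, 163.4], [318.8, 175.9], [330.2, 205.1], [317.1, 232.7]] 0.2323757237117868
[[-0.    0.96  0.28]
 [ 1.   -0.    0.  ]
 [ 0.    0.28 -0.96]]
[(np.int32(6234), [433.7, 28.6]), (np.int32(4), [428.5, 76.8]), (np.int32(2), [428.5, 79.0]), (np.int32(2), [436.5, 79.0]), (np.int32(1), [433.0, 81.0]), (np.int32(1), [431.0, 83.0]), (np.int32(1), [434.0, 83.0]), (np.int32(1), [437.0, 82.0]), (np.int32(1), [433.0, 85.0]), (np.int32(30), [319.4, 175.8]), (np.int32(51), [330.8, 206.2]), (np.int32(87), [317.5, 234.4])]
t 9.4 unit pos [-146.   -50.   163.6] F [ 0.9 -0.1  1.3] open 0.0446 q [-0.04 -0.76  2.39 -0.07  1.05  0.94]
offset [ 1.2  1.3 68.6] rot [-0.002  0.001  0.002]
```

Prediction and image agree within about 1 px. Descending and gripping.

```bash
python3 -m handwheel '[{"gripper":-0.05,"offset":[1,0.5,25],"rotation":[0,0,0]},{"gripper":-0.05,"offset":[1,0.5,45],"rotation":[0,0,0]},{"gripper":-0.05,"offset":[1,0.5,58],"rotation":[0,0,0]},{"gripper":-0.05,"offset":[1,0.5,67],"rotation":[0,0,0]},{"gripper":-0.05,"offset":[1,0.5,67],"rotation":[0,0,0]},{"gripper":1,"offset":[1,0.5,67],"rotation":[0,0,0]},{"gripper":1,"offset":[1,0.5,67],"rotation":[0,0,0]},{"gripper":1,"offset":[1,0.5,67],"rotation":[0,0,0]}]' 40; python3 go.py -113.9 -50 102.9 45 26.57
```

```text
t: 10.4
tool_pos: [0.4654, 0.0367, 0.1061]
tool_rot: [2.737, 0.862, 0.602]
contact_force: [-3.8, 6.3, 1.9]
opening: 0.0118
grip_force: 42.7
t 10.4 unit pos [-114.6  -48.5  106.1] F [-4.9  5.5  1.9] open 0.0118 q [-0.05 -0.57  2.38 -0.07  0.87  0.95]
offset [-1.6  0.5  3.2] rot [-0.003 -0.002 -0.001]
```

```bash
python3 -m handwheel '[{"gripper":1,"offset":[0,-0.5,1.5],"rotation":[0,0,0]},{"gripper":1,"offset":[0,-0.5,3],"rotation":[0,0,0]},{"gripper":1,"offset":[0,-0.5,4.5],"rotation":[0,0,0]},{"gripper":1,"offset":[0,-0.5,6],"rotation":[0,0,0]},{"gripper":1,"offset":[0,-0.5,7],"rotation":[0,0,0]},{"gripper":1,"offset":[0,-0.5,8],"rotation":[0,0,0]},{"gripper":1,"offset":[0,-0.5,8.5],"rotation":[0,0,0]},{"gripper":1,"offset":[0,-0.5,8.5],"rotation":[0,0,0]}]' 60; python3 go.py -113.9 -50 102.9 45 26.57
```

```text
t: 11.4
tool_pos: [0.4689, 0.0362, 0.0994]
tool_rot: [2.737, 0.862, 0.6]
contact_force: [-13.1, 5.6, 11.0]
opening: 0.0116
grip_force: 66.4
t 11.4 unit pos [-111.1  -48.4   99.4] F [-13.9   3.3  11. ] open 0.0116 q [-0.05 -0.54  2.38 -0.07  0.84  0.95]
offset [-1.8  0.5 -4.4] rot [-0.003 -0.001 -0.   ]
```

```bash
python3 -m handwheel '[{"gripper":1,"offset":[-0.4,-0.4,0.3],"rotation":[0,0,0.1]},{"gripper":1,"offset":[-0.4,-0.4,0.3],"rotation":[0,0,0.22]},{"gripper":1,"offset":[-0.4,-0.4,0.3],"rotation":[0,0,0.34]},{"gripper":1,"offset":[-0.4,-0.4,0.3],"rotation":[0,0,0.46]},{"gripper":1,"offset":[-0.4,-0.4,0.3],"rotation":[0,0,0.58]},{"gripper":1,"offset":[-0.4,-0.4,0.3],"rotation":[0,0,0.7]},{"gripper":1,"offset":[-0.4,-0.4,0.3],"rotation":[0,0,0.785]},{"gripper":1,"offset":[-0.4,-0.4,0.3],"rotation":[0,0,0.785]}]' 60; python3 go.py -113.9 -50 102.9 0 26.57; python3 -c "
from station import ctrl;print(ctrl.get_obs()['wrist_torque'])"
```

```text
t: 12.4
tool_pos: [0.4689, 0.0351, 0.0995]
tool_rot: [3.007, -0.263, 0.71]
contact_force: [-13.0, -0.5, 12.9]
opening: 0.0109
grip_force: 66.4
t 12.4 unit pos [-110.9  -49.6   99.5] F [-12.7  -2.7  12.9] open 0.0109 q [-0.05 -0.54  2.38 -0.08  0.84  1.73]
offset [-1.2  0.4 -4.4] rot [ 0.001 -0.     0.001]
[-0.34171641  1.35001425 -0.31540242]
```

```bash
python3 -m handwheel '[{"gripper":1,"offset":[0,0,-2],"rotation":[0,0,0]},{"gripper":1,"offset":[0,0,-4],"rotation":[0,0,0]},{"gripper":1,"offset":[0,0,-6],"rotation":[0,0,0]},{"gripper":1,"offset":[0,0,-8],"rotation":[0,0,0]},{"gripper":1,"offset":[0,0,-8.5],"rotation":[0,0,0]},{"gripper":1,"offset":[0,0,-8.5],"rotation":[0,0,0]},{"gripper":0.2,"offset":[0,0,-8.5],"rotation":[0,0,0]},{"gripper":-0.05,"offset":[0,0,-8.5],"rotation":[0,0,0]}]' 60; python3 go.py
```

```text
t: 13.4
tool_pos: [0.4649, 0.0362, 0.1045]
tool_rot: [3.009, -0.264, 0.71]
contact_force: [0.0, 1.1, 0.4]
opening: 0.0447
grip_force: 0.0
t 13.4 unit pos [-115.   -49.1  104.5] F [-0.2  1.1  0.4] open 0.0447 q [-0.05 -0.57  2.39 -0.07  0.86  1.73]
```

```bash
python3 -m handwheel '[{"gripper":-0.05,"offset":[0,0,0],"rotation":[0,0,0]},{"gripper":-0.05,"offset":[0,0,-10],"rotation":[0,0,0]},{"gripper":-0.05,"offset":[0,0,-25],"rotation":[0,0,0]},{"gripper":-0.05,"offset":[0,0,-45],"rotation":[0,0,0]},{"gripper":-0.05,"offset":[0,0,-65],"rotation":[0,0,0]},{"gripper":-0.05,"offset":[0,0,-80],"rotation":[0,0,0]},{"gripper":-0.05,"offset":[0,0,-80],"rotation":[0,0,0]},{"gripper":-0.05,"offset":[0,0,-80],"rotation":[0,0,0]}]'; python3 go.py
python3 - <<'E'
from station import ctrl
import cv2,numpy as np
a=ctrl.get_image("scene")["image"][:,:,::-1][90:300,180:380]
b=ctrl.get_image("wrist")["image"][:,:,::-1]
cv2.imwrite("pics/s3.png",np.hstack([cv2.resize(a,(400,420)),b[:,80:480]]))
E
```

```text
t: 14.4
tool_pos: [0.4297, 0.0422, 0.1764]
tool_rot: [3.008, -0.263, 0.71]
contact_force: [-0.0, 0.9, 0.7]
opening: 0.0448
grip_force: 0.0
t 14.4 unit pos [-150.7  -49.4  176.4] F [-0.2  0.9  0.7] open 0.0448 q [-0.03 -0.79  2.39 -0.07  1.09  1.73]
```

View pics/s3.png

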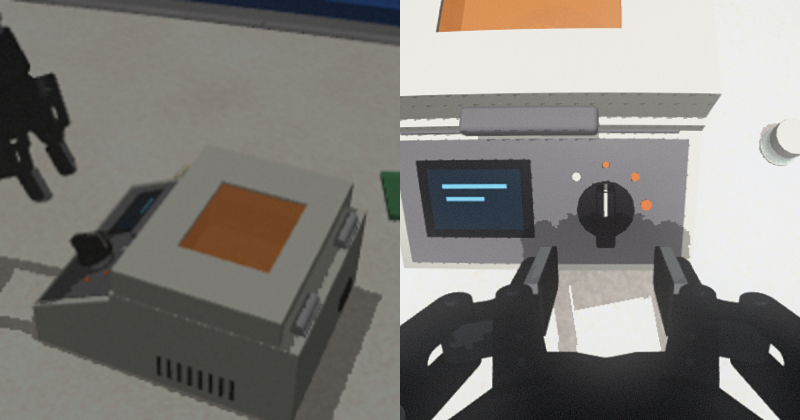

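Run:
```python
import numpy as np,cv2
from cam import *
from station import ctrl
d=ctrl.get_image("wrist")
U=R.from_rotvec([0,0,-.1755]); up=np.array([2,0,1])/5**.5; n=np.array([-1,0,2])/5**.5
c=np.array([-105,-50,85])
for s in (0,8):
    P=[c-20*up+(39-s)*n,c+(17-s)*n+[0,21,0],c+(17-s)*n+[0,-21,0],c+30.3*up]
    print(s,project(d,U.apply(np.array(P)/1e3)+[.5867,.0645,0]).round(1).tolist())
g=d["image"].max(2)[170:255,230:350]; m=(g<48).astype(np.uint8); print("rows dark at col 286:",np.where(m[:,56])[0][[0,-1]]+170)
for r in(200,206,210):print(r,np.where(m[r-170])[0][[0,-1]]+230)
```

```text
0 [[285.3, 247.9], [256.1, 209.8], [314.6, 209.8], [285.4, 164.1]]
8 [[285.3, 243.2], [257.1, 206.6], [313.6, 206.7], [285.4, 164.1]]
rows dark at col 286: [218 246]
200 [276 295]
206 [270 296]
210 [261 296]
```

The pointer stands at the first orange dot (606,165). The bar's lower end at row 246–248 fits the sprung-out knob (247.9 predicted, 243.2 if still in), and the hood is shut.

```bash
python3 -c "
from station import ctrl;print(ctrl.finish_job())"
```

```text
the job is handed in; nothing more can be done
None
```

I handed the job in at about 14.5 s of the 46 s allowed; no verdict came back. By the camera and force readings, the hood is shut and latched, the selector is at the first program and sprung out, and the robot is clear; I didn't re-measure the crowns or the bench items.

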